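Find the loose bolt of the plant stand and hold its cap open

ROBOT

A 6-joint arm with a two-finger parallel gripper is mounted at the origin on the work surface. World frame = base frame: x ahead of the robot, y to its left, z up, the work surface at z = 0. Lengths are in m, angles in rad, forces in N, time in s.
With the tool pointing down it reaches from about 0.325 to 0.775 m from the base axis. Payload 5.5 kg.
Tool frame: the origin (TCP) lies at the very end of the fingers, on their centre line; the grasp point (between the pads) lies 19 mm behind it (tcp_to_grasp is the distance from the TCP to the grasp point, in m); z points along the fingers, y is the line along which they close (so a half turn about z gives the same grasp; the last joint's range is limited). The gripper opens to 88 mm and grips with 3 to 60 N. Pads are 20 mm wide; open, the fingers measure 115 mm over their backs; the gripper's body (75 mm by 178 mm) begins 61 mm behind the grasp point.
Start: joints at [-1.253, 0.091, 1.231, -0, 1.82, -0.057], TCP at [0.22, -0.558, 0.223] pointing down, gripper open.
Joint ranges: [-2.87, 2.87], [-0.86, 2.18], [0.17, 2.46], [-1.51, 4.65], [0.06, 2.69], [-2.65, 2.65]. Speed limits (rad/s): [2.57, 2.57, 3.01, 3.14, 3.14, 3.14].

INTERFACE

Orientations are given as a unit quaternion [x, y, z, w].
In Python, from plant import read_state, camera, sign_off, tcp_to_grasp gives the robot as it stands.
- The arm moves only by the tool servo_tool, never from a script. Its argument "rows" is a list of rows, each a list of 7 numbers: the opening, from -1 (shut) to 1 (fully open), then the shift along the tool's x, y, z each as a share of 0.1 m, from -1 to 1, then the turn, a rotation vector about the tool's x, y, z each as a share of pi/2 rad, from -1 to 1. A call has 1 to 20 rows; each row shifts and turns the commanded pose from where the row before left it, along the tool's axes as they then stand; what a row does not reach is not made up. A row lasts 1/10 s, in which the tool goes at most 50 mm and 8.59 degrees, less where a joint would pass 70% of its speed; a pose out of reach is approached as far as the arm can. A call with a number of a shift or a turn outside -1 to 1 is refused whole. A call with a gripper value outside its range is refused whole. The fingers move at their own pace and stop on an object; "squeeze" is the grip in N (left out, the last holds). Time passes only in rows, so rows that do not move let the fingers close. It gives the time, the measured TCP pose, the force, the opening and the grip force at its end, in the units of the state.
- read_state(): the state, without advancing time (a new reading comes with each control period).
- camera(name): name is "scene" or "side" or "wrist"; returns a dict with "color" (384x512x3 uint8, red, green, blue), "K" (3x3 intrinsics, pixels), "k1" (the pictures are not rectified: a ray, as slopes to the right and down, at radius r is drawn at 1 + k1 r^2 times it, then the intrinsics apply), "R" (3x3) and "t" (3): a world point X has camera coordinates R X + t. Camera axes: x right, y down, z forward; pixel columns grow to the right and rows downward; lengths in m; the calibration is good to about 2 mm. A picture is of the moment at which its call begins. There is no depth.
- sign_off(): hands the job in; it is judged then, once.
The state is a dict: "clock": time; "joint_pos": joint angles; "qd": joint speeds; "effort": joint torques, N m; "position": TCP position; "tool_rot": TCP orientation; "ft_force": force on the tool from outside, world axes, zero at the start; "moment": the same for the moment, N m; "finger_gap": finger opening in m; "grasp_force": force on a finger pad.
Only numpy, scipy, OpenCV 4.12 (cv2) and the standard library are available. Lean on these libraries where they do the work, as an engineer would, in place of code of your own. Each camera call takes 0.05 s, during which the arm holds its last target. There are 200 camera calls.

TASK

One of the three bolts of the white plant-stand base has worked loose: with all the caps shut, tap the bolt heads from above until you find the one that sinks. Then take that bolt's cap by its tab, swing it up to about 60 degrees (45 at the least) and finish while still holding it open there, so that I can tighten the bolt. Keep the other two caps shut, and leave the pots and other things where they are.

Things in the scene. Friction and masses are not known exactly. Their poses are not given: they have to be found in the camera images.
- bolt_left (a point): top centre of the left (+y) hex bolt head (steel, 24 mm across), 80 mm above the table; a fixed mark, it does not follow a bolt that sinks. Axes, for all marks: x from the tab towards the hinge, y along the row to the left seen from the robot, z up. Bolts are 120 mm apart and look alike; each head stands 20 mm proud through the window of its hinged cap.
- bolt_middle (a point): top centre of the middle hex bolt head (steel, 24 mm across), 80 mm above the table; a fixed mark, it does not follow a bolt that sinks. Axes, for all marks: x from the tab towards the hinge, y along the row to the left seen from the robot, z up. 
- bolt_right (a point): top centre of the right (-y) hex bolt head (steel, 24 mm across), 80 mm above the table; a fixed mark, it does not follow a bolt that sinks. Axes, for all marks: x from the tab towards the hinge, y along the row to the left seen from the robot, z up. 
- tab_left (a point): centre of the left cap's lifting tab while shut (fixed mark: does not move with the cap), 62 mm above the table, 45 mm on the -x side of the bolt. Tab: upright aluminium block 34 mm along x, 12 mm along y (pinch here), 16 mm high, at the free end of the cap, a flat plate 60 x 50 x 6 mm with its top 60 mm above the table. Free air below and beside the tab down to 26 mm above the table.
- tab_middle (a point): centre of the middle cap's lifting tab while shut (fixed mark: does not move with the cap), 62 mm above the table, 45 mm on the -x side of the bolt. Shape as tab_left.
- tab_right (a point): centre of the right cap's lifting tab while shut (fixed mark: does not move with the cap), 62 mm above the table, 45 mm on the -x side of the bolt. Shape as tab_left.
- loose_bolt (a joint): how far the loose bolt's head is pushed down, m: 0 up, 0.006 fully down. Which of the three bolts is loose differs each time. It starts to sink at about 1 N, is fully down at 2.5 N and springs back up when let go; the two tight bolts do not give at all.
- loose_cap (a joint): opening angle of the loose bolt's cap, rad: 0 shut (flat), 1.3 the stop. Every cap turns about a line along y, 77 mm on the +x side of its tab mark and 8 mm below it; the tab end rises and goes towards +x. A cap weighs 0.1 to 0.16 kg and falls shut if let go.
- tight_cap_1 (a joint): opening angle of the cap of one tight bolt, rad: 0 shut
- tight_cap_2 (a joint): opening angle of the cap of the other tight bolt, rad: 0 shut
- clay_pot_mid (a point): bystander: terracotta pot, 74 mm wide, 75 mm high, standing on the base in a green wire hoop (top of the hoop 72 mm above the table, behind the bolts); point at its centre, half-way up
- grey_pot_mid (a point): bystander: grey plastic pot of the same size in another hoop; point at its centre
- tape_roll: bystander: black roll of tape, 46 mm wide, 19 mm high, on the base between the left and middle bolts; origin under its centre
- spacer: bystander: aluminium ring, 34 mm wide, 12 mm high, on the base between the middle and right bolts; origin under its centre
- rule: bystander: folded wooden rule 230 x 30 x 16 mm on the table right of the base, long along its x; origin under its centre
- spanner: bystander: steel spanner lying on the table left of the base, long along its x
- square_pot: bystander: black square plastic pot 52 x 52 x 75 mm in the middle hoop on the base; origin under its centre

How it is judged:
On the way, in this order (a step that is already met when the one before it is completed fails the run):
1. the loose bolt is pressed down by the robot (more than 2 mm) while its cap is shut (value of joint loose_bolt above 0.002 m and value of joint loose_cap below 0.1 rad and contact force between the fingers and anything else above 0.3 N), for 0.05 s.
2. the loose bolt's cap is swung up past 40 degrees (value of joint loose_cap above 0.7 rad), for 0.2 s.
At the end, for the whole second after the job is handed in: the loose bolt's cap is held by the fingers (contact over 0.2 N), still, at more than 0.7 rad (40 degrees); the tight bolts' caps are shut (under 0.1 rad); no bystander is more than 30 mm from where it started (value of joint loose_cap above 0.7 rad and velocity of joint loose_cap between -0.15 and 0.15 rad/s and value of joint each of tight_cap_1, tight_cap_2 below 0.1 rad and contact force between the fingers and anything else above 0.2 N and not (distance of clay_pot_mid from where it was at the start of the episode above 0.03 m) and not (distance of grey_pot_mid from where it was at the start of the episode above 0.03 m) and not (distance of tape_roll from where it was at the start of the episode above 0.03 m) and not (distance of spacer from where it was at the start of the episode above 0.03 m) and not (distance of rule from where it was at the start of the episode above 0.03 m) and not (distance of spanner from where it was at the start of the episode above 0.03 m) and not (distance of square_pot from where it was at the start of the episode above 0.03 m)); the arm keeps its last pose, push and grip.
It fails at once if a tight bolt's cap is lifted (over 0.25 rad) (value of joint any of tight_cap_1, tight_cap_2 above 0.25 rad).
It fails at once if a bystander is moved by more than 30 mm (distance of any of clay_pot_mid, grey_pot_mid, tape_roll, spacer, rule, spanner, square_pot from where it was at the start of the episode above 0.03 m).
It also fails if it takes over 45 s, if anything falls off the work surface, if the arm or the gripper's body presses on something with over 40 N, if the wrist force passes 120 N, or if a joint passes its speed limit or range.

## Working session

There is one attempt and no reset: what is moved stays moved. The work goes in short steps, Python scripts to look and compute and a tool call to move; the robot and the scene stay as the last step left them, time stands still between calls to the robot, and variables do not carry over. Pictures are saved under pics/ and viewed, at most 10 in all, crops included, and the job is handed in when it is done.

Besides the shell and the picture viewer there is one more tool, called as name([rows], argument=value, ...), one row to a line, values as JSON. servo_tool: Moves the arm, as the interface text tells. Shift numbers are shares of 0.1 m and turn numbers shares of pi/2 rad, none past 1 either way. Its arguments: {"type":"object","properties":{"rows":{"type":"array"},"squeeze":{"type":"number"}},"required":["rows"]}

```bash
ls; mkdir -p pics
python3 - <<'E'
from plant import *
import cv2
s=read_state();print({k:s[k] for k in('clock','position','tool_rot','ft_force','finger_gap')},tcp_to_grasp)
for n in('scene','side'):
    c=camera(n);cv2.imwrite(f'pics/{n}0.png',cv2.resize(c['color'][:,:,::-1],(800,600),interpolation=cv2.INTER_CUBIC))
    print(n,c['K'],c['k1'],-c['R'].T@c['t'],c['R'])
E
```

```text
pics
{'clock': 0.0, 'position': array([ 0.21953872, -0.55808457,  0.221531  ]), 'tool_rot': array([ 9.82496182e-01,  1.86280295e-01, -1.31418423e-04, -9.42027567e-04]), 'ft_force': array([-0.48213184, -0.79172076,  0.12228367]), 'finger_gap': 0.08760826988044917} 0.0187
scene [[449.30110062   0.         252.90425074]
 [  0.         449.30110062 184.13659419]
 [  0.           0.           1.        ]] 0.008484852892945125 [ 1.13285394 -0.41751294  0.66442767] [[ 0.61077749  0.79179814  0.00256079]
 [ 0.51368301 -0.39377963 -0.76227775]
 [-0.60256172  0.46689753 -0.64724499]]
side [[358.56618862   0.         261.29756979]
 [  0.         358.56618862 193.32681254]
 [  0.           0.           1.        ]] 0.028395463169347098 [ 0.51162737 -0.65356917  0.54381244] [[ 0.99492166 -0.09859688 -0.02023733]
 [-0.07245471 -0.56200713 -0.82395285]
 [ 0.06986566  0.82123483 -0.56629687]]
```

View pics/scene0.png

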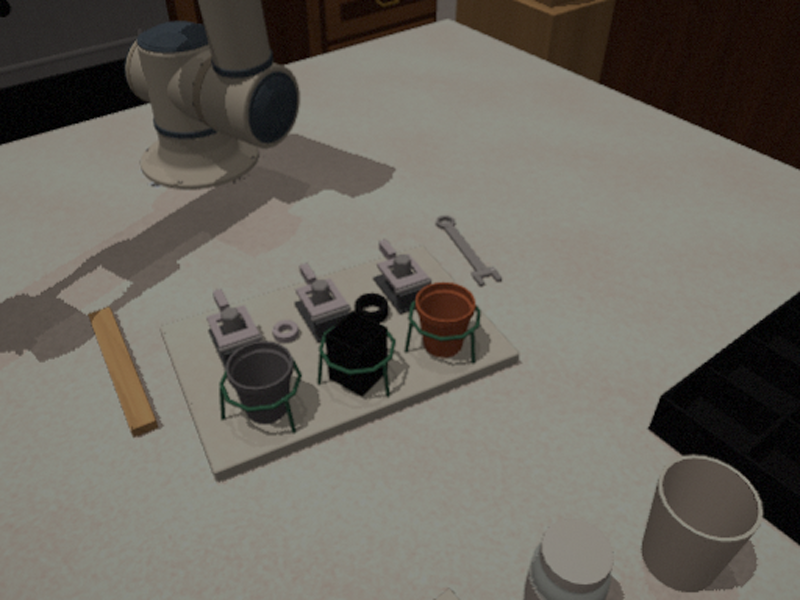

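View pics/side0.png

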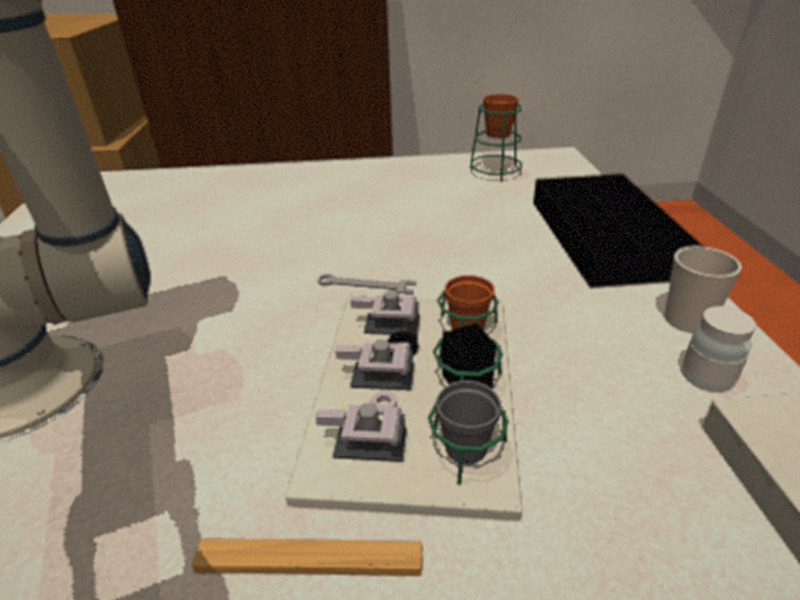

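The pictures show three caps in a row: bolt heads at about (230,315), (320,287), (402,262) in the enlarged scene view, and (368,410), (381,350), (391,298) in the side view. I'll crop both closer.

Run:
```python
import cv2
from plant import camera
for n,(x,y,w,h,f) in {'scene':(125,145,155,90,5),'side':(195,180,90,115,5)}.items():
    im=camera(n)['color'][:,:,::-1]
    im=cv2.resize(im[y:y+h,x:x+w],None,fx=f,fy=f,interpolation=cv2.INTER_CUBIC)
    cv2.imwrite(f'pics/{n}c.png',cv2.convertScaleAbs(im,alpha=1.6))
```

```text
(no output)
```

View pics/scenec.png

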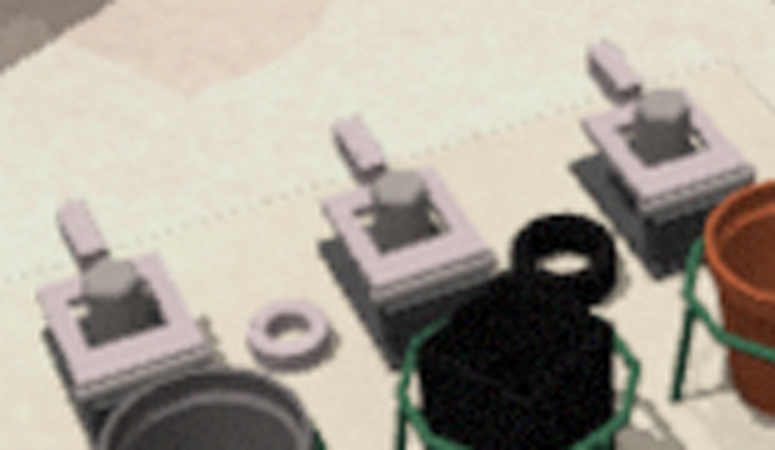

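View pics/sidec.png

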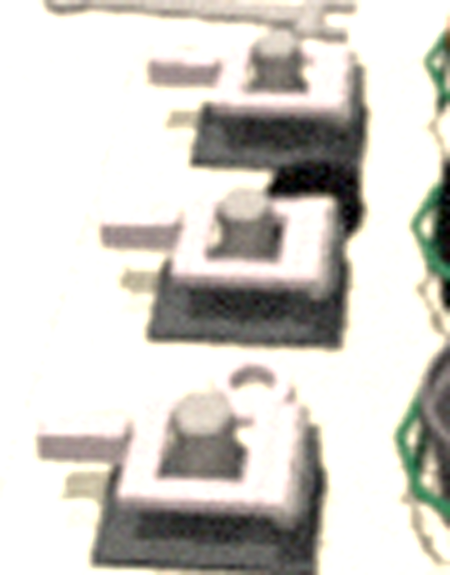

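Bolt-top centres in the crops: scene right (110,276), middle (399,183), left (661,105); side right (203,411), middle (245,203), left (279,42). The tabs are on the robot side.

```bash
cat > h.py <<'E'
import numpy as np,cv2
from plant import *
def ray(c,u,v):
    K=c['K'];p=cv2.undistortPoints(np.array([[[u,v]]],float),K,np.array([c['k1'],0,0,0,0]))[0,0]
    return -c['R'].T@c['t'], c['R'].T@np.array([*p,1])
def onz(c,u,v,z):
    o,d=ray(c,u,v);return o+d*(z-o[2])/d[2]
E
python3 - <<'E'
from h import *
P={'scene':((125,145),[(110,276),(399,183),(661,105)]),'side':((195,180),[(203,411),(245,203),(279,42)])}
T={'scene':[(80,226),(357,143),(612,69)],'side':[(85,437),(140,229),(185,66)]}
A=[]
for n,(o,l) in P.items():
    c=camera(n);q=np.array([onz(c,x/5+o[0]-.4,y/5+o[1]-.4,.08) for x,y in l]);print(n,q.round(4).tolist());A.append(q)
    t=np.array([onz(c,x/5+o[0]-.4,y/5+o[1]-.4,.07) for x,y in T[n]]);print(' tab',t.round(4).tolist())
m=sum(A)/2;d=m[2]-m[0];print(m.round(4),np.linalg.norm(d)/2,'yaw',np.arctan2(-d[0],d[1]))
from scipy.spatial.transform import Rotation as R
print(R.from_quat(read_state()['tool_rot']).as_matrix().round(3))
E
```

```text
scene [[0.501, -0.1871, 0.08], [0.5218, -0.0682, 0.08], [0.5459, 0.0476, 0.08]]
 tab [[0.456, -0.1787, 0.07], [0.4785, -0.062, 0.07], [0.5026, 0.0542, 0.07]]
side [[0.5012, -0.1903, 0.08], [0.523, -0.0737, 0.08], [0.5457, 0.0442, 0.08]]
 tab [[0.4582, -0.1881, 0.07], [0.479, -0.0729, 0.07], [0.5012, 0.0446, 0.07]]
[[ 0.5011 -0.1887  0.08  ]
 [ 0.5224 -0.071   0.08  ]
 [ 0.5458  0.0459  0.08  ]] 0.11937432611375937 yaw -0.18837683514295792
[[ 0.931  0.366 -0.   ]
 [ 0.366 -0.931  0.001]
 [ 0.    -0.001 -1.   ]]
```

servo_tool([
  [-1, 0.25, -0.15, 0, 0, 0, 0],
  [-1, 0.25, -0.15, 0, 0, 0, 0],
  [-1, 0.25, -0.15, 0, 0, 0, 0],
  [-1, 0.25, -0.15, 0, 0, 0, 0],
  [-1, 0.25, -0.15, 0, 0, 0, 0],
  [-1, 0.25, -0.15, 0, 0, 0, 0],
  [-1, 0.25, -0.15, 0, 0, 0, 0],
  [-1, 0.25, -0.15, 0, 0, 0, 0],
  [-1, 0.25, -0.15, 0, 0, 0, 0],
  [-1, 0.25, -0.15, 0, 0, 0, 0],
  [-1, 0.25, -0.15, 0, 0, 0, 0],
  [-1, 0.25, -0.15, 0, 0, 0, 0],
  [-1, 0.25, -0.15, 0, 0, 0, 0],
  [-1, 0.25, -0.15, 0, 0, 0, 0],
  [-1, 0.25, -0.15, 0, 0, 0, 0],
  [-1, 0.25, -0.15, 0, 0, 0, 0],
], squeeze=15)

```text
clock: 1.9
position: [0.5046, -0.1875, 0.2227]
tool_rot: [0.982, 0.186, 0.0, 0.0]
ft_force: [0.5, -1.1, -0.2]
finger_gap: 0.0008
grasp_force: 0.0
```

servo_tool([
  [-1, 0, 0, 0.1, 0, 0, 0.06],
  [-1, 0, 0, 0.1, 0, 0, 0.06],
  [-1, 0, 0, 0.1, 0, 0, 0.06],
  [-1, 0, 0, 0.1, 0, 0, 0.06],
  [-1, 0, 0, 0.1, 0, 0, 0.06],
  [-1, 0, 0, 0.1, 0, 0, 0.06],
  [-1, 0, 0, 0, 0, 0, 0],
  [-1, 0, 0, 0, 0, 0, 0],
])

```text
clock: 2.7
position: [0.5039, -0.1886, 0.1627]
tool_rot: [0.996, -0.094, -0.0, -0.0]
ft_force: [0.1, -0.8, -0.2]
finger_gap: 0.0005
grasp_force: 0.0
```

```bash
cat >> h.py <<'E'
from scipy.spatial.transform import Rotation as Ro
ex=np.array([.982,-.187,0]);ey=np.array([.187,.982,0])
C=np.array([.5231,-.0713,.08])
def st(target=None,loc=None):
    s=read_state();M=Ro.from_quat(s['tool_rot']).as_matrix();b=np.c_[ex,ey,[0,0,1]]
    print('clk',round(s['clock'],2),'pos',s['position'].round(4),'yaw',np.arctan2(M[1,0],M[0,0]).round(4),'rv',(Ro.from_matrix(b.T@M@np.diag([1,-1,-1])).as_rotvec()).round(3),'F',s['ft_force'].round(2),'gap',s['finger_gap'].round(4),'g',s['grasp_force'],'j',s['joint_pos'].round(2))
    print('rel to middle bolt (base axes)',(b.T@(s['position']-C)).round(4))
    if target is not None: print('tool shift/0.1',(M.T@(target-s['position'])/.1).round(3))
E
python3 -c "
from h import *
st(C-.12*ey+[0,0,.02])
import cv2;c=camera('side')['color'][180:295,195:345,::-1]
cv2.imwrite('pics/s2.png',cv2.convertScaleAbs(cv2.resize(c,None,fx=5,fy=5,interpolation=2),alpha=1.5))"
```

```text
Traceback (most recent call last):
  File "h.py", line 13, in st
    print('clk',round(s['clock'],2),'pos',s['position'].round(4),'yaw',np.arctan2(M[1,0],M[0,0]).round(4),'rv',(Ro.from_matrix(b.T@M@np.diag([1,-1,-1])).as_rotvec()).round(3),'F',s['ft_force'].round(2),'gap',s['finger_gap'].round(4),'g',s['grasp_force'],'j',s['joint_pos'].round(2))
                                                                                                                                                                                                                ^^^^^^^^^^^^^^^^^^^^^
AttributeError: 'float' object has no attribute 'round'
```

servo_tool([
  [-1, -0.03, 0, 0.15, 0, 0, 0],
  [-1, 0, 0, 0.15, 0, 0, 0],
  [-1, 0, 0, 0.15, 0, 0, 0],
  [-1, 0, 0, 0.15, 0, 0, 0],
  [-1, 0, 0, 0.1, 0, 0, 0],
  [-1, 0, 0, 0, 0, 0, 0],
  [-1, 0, 0, 0, 0, 0, 0],
])

```text
clock: 3.4
position: [0.5011, -0.188, 0.0926]
tool_rot: [0.995, -0.095, -0.0, -0.0]
ft_force: [-0.2, -0.4, 0.6]
finger_gap: 0.0006
grasp_force: 0.0
```

```bash
sed -i "s/s\['finger_gap'\].round(4)/round(s['finger_gap'],4)/" h.py
python3 -c "
from h import *
st(C-.12*ey)
import cv2
a=camera('side')['color'][180:295,195:275,::-1];b=camera('wrist')['color'][:,:,::-1]
b=cv2.resize(b,(400,300));a=cv2.resize(a,(400,575),interpolation=2)
cv2.imwrite('pics/s2.png',cv2.convertScaleAbs(np.hstack([a,cv2.copyMakeBorder(b,0,275,0,0,0)]),alpha=1.5))"
```

```text
clk 3.4 pos [ 0.5011 -0.188   0.0926] yaw -0.1905 rv [ 0.     0.    -0.002] F [-0.19 -0.36  0.59] gap 0.0006 g 0.0 j [-0.42 -0.07  1.62  0.    1.59  1.34]
rel to middle bolt (base axes) [ 0.0002 -0.1187  0.0126]
tool shift/0.1 [-0.002  0.012  0.126]
```

View pics/s2.png

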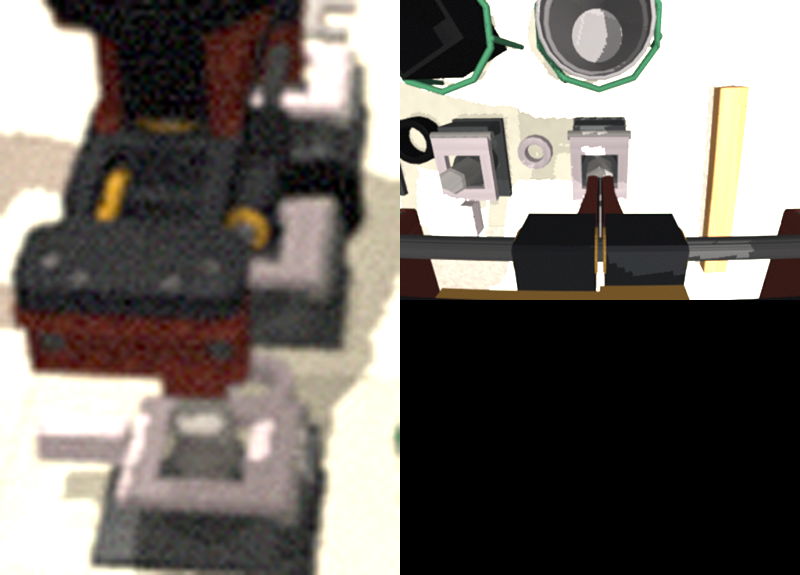

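The fingers sit over the right bolt head: tips at about (205,390) in the side crop, with the head at (200,425). I'll tap it now.

servo_tool([
  [-1, 0, 0.01, 0.05, 0, 0, 0],
  [-1, 0, 0, 0.05, 0, 0, 0],
  [-1, 0, 0, 0.02, 0, 0, 0],
  [-1, 0, 0, 0.01, 0, 0, 0],
  [-1, 0, 0, 0, 0, 0, 0],
])

```text
clock: 4.0
position: [0.5007, -0.189, 0.0803]
tool_rot: [0.995, -0.095, -0.0, 0.0]
ft_force: [-2.7, 1.7, 3.7]
finger_gap: 0.0005
grasp_force: 2.3
```

servo_tool([
  [-1, 0, 0, 0.01, 0, 0, 0],
  [-1, 0, 0, 0, 0, 0, 0],
])

```text
clock: 4.2
position: [0.5007, -0.189, 0.0803]
tool_rot: [0.995, -0.095, 0.0, 0.0]
ft_force: [-4.8, 2.0, 9.2]
finger_gap: 0.0007
grasp_force: 4.7
```

servo_tool([
  [-1, 0, 0, 0.01, 0, 0, 0],
  [-1, 0, 0, 0, 0, 0, 0],
])

```text
clock: 4.4
position: [0.5008, -0.189, 0.0803]
tool_rot: [0.995, -0.095, 0.0, 0.0]
ft_force: [-7.7, 2.9, 13.0]
finger_gap: 0.0002
grasp_force: 6.8
```

Right bolt is rigid. On to the middle one.

servo_tool([
  [-1, 0, 0, -0.2, 0, 0, 0],
  [-1, 0, 0, -0.14, 0, 0, 0],
  [-1, 0, -0.3, 0, 0, 0, 0],
  [-1, 0, -0.3, 0, 0, 0, 0],
  [-1, 0, -0.3, 0, 0, 0, 0],
  [-1, 0, -0.3, 0, 0, 0, 0],
  [-1, 0, 0, 0.14, 0, 0, 0],
  [-1, 0, 0, 0.11, 0, 0, 0],
  [-1, 0, 0, 0, 0, 0, 0],
  [-1, 0, 0, 0.05, 0, 0, 0],
  [-1, 0, 0, 0.02, 0, 0, 0],
  [-1, 0, 0, 0, 0, 0, 0],
])

```text
clock: 5.6
position: [0.5236, -0.072, 0.0797]
tool_rot: [0.995, -0.096, -0.0, 0.0]
ft_force: [-0.8, -1.4, 0.8]
finger_gap: 0.0003
grasp_force: 0.6
```

servo_tool([
  [-1, 0, 0, 0.02, 0, 0, 0],
  [-1, 0, 0, 0, 0, 0, 0],
])

```text
clock: 5.8
position: [0.5239, -0.0716, 0.0779]
tool_rot: [0.995, -0.095, 0.0, 0.0]
ft_force: [-0.6, -1.3, 1.5]
finger_gap: 0.0006
grasp_force: 0.8
```

It sinks at a low force. I'll press further to confirm.

servo_tool([
  [-1, 0, 0, 0.02, 0, 0, 0],
  [-1, 0, 0, 0.01, 0, 0, 0],
  [-1, 0, 0, 0, 0, 0, 0],
  [-1, 0, 0, 0, 0, 0, 0],
])

```text
clock: 6.2
position: [0.5239, -0.0713, 0.0749]
tool_rot: [0.995, -0.095, 0.0, 0.0]
ft_force: [0.7, -2.1, 2.7]
finger_gap: 0.0006
grasp_force: 1.2
```

```bash
python3 -c "
from h import *
st()"
```

```text
clk 6.2 pos [ 0.5239 -0.0713  0.0749] yaw -0.1907 rv [-0.    -0.001 -0.003] F [ 0.71 -2.14  2.73] gap 0.0006 g 1.1673588652626243 j [-0.2  -0.08  1.66 -0.    1.56  1.56]
rel to middle bolt (base axes) [ 0.0008  0.0001 -0.0051]
```

Middle bolt is the loose one: down 5 mm at 2.7 N, springy. Next I move above its tab, open the gripper and pre-tilt about 0.25 rad.

servo_tool([
  [-1, 0, 0, -0.2, 0, 0, 0],
  [-1, 0, 0, -0.2, 0, 0, 0],
  [0, -0.2, 0, 0, 0, 0, 0],
  [0, -0.22, 0, 0, 0, 0.05, 0],
  [0, 0, 0, 0, 0, 0.06, 0],
  [0, 0, 0, 0, 0, 0.05, 0],
  [0, 0, 0, 0, 0, 0, 0],
  [0, 0, 0, 0, 0, 0, 0],
])

```text
clock: 7.0
position: [0.482, -0.0629, 0.1146]
tool_rot: [0.988, -0.094, 0.124, 0.012]
ft_force: [0.5, 0.4, -0.6]
finger_gap: 0.043
grasp_force: 0.0
```

```bash
python3 -c "
from h import *
st(C-.0414*ex+[0,0,.0439-.08])
c=camera('wrist')['color'][:,:,::-1]
cv2.imwrite('pics/w3.png',cv2.convertScaleAbs(cv2.resize(c,(800,600)),alpha=1.2))"
```

```text
clk 7.0 pos [ 0.482  -0.0629  0.1146] yaw -0.1905 rv [ 0.    -0.25  -0.002] F [ 0.46  0.36 -0.55] gap 0.043 g 0.0 j [-0.2  -0.47  1.93  0.    1.43  1.56]
rel to middle bolt (base axes) [-0.0419  0.0006  0.0346]
tool shift/0.1 [-0.17   0.006  0.687]
```

View pics/w3.png

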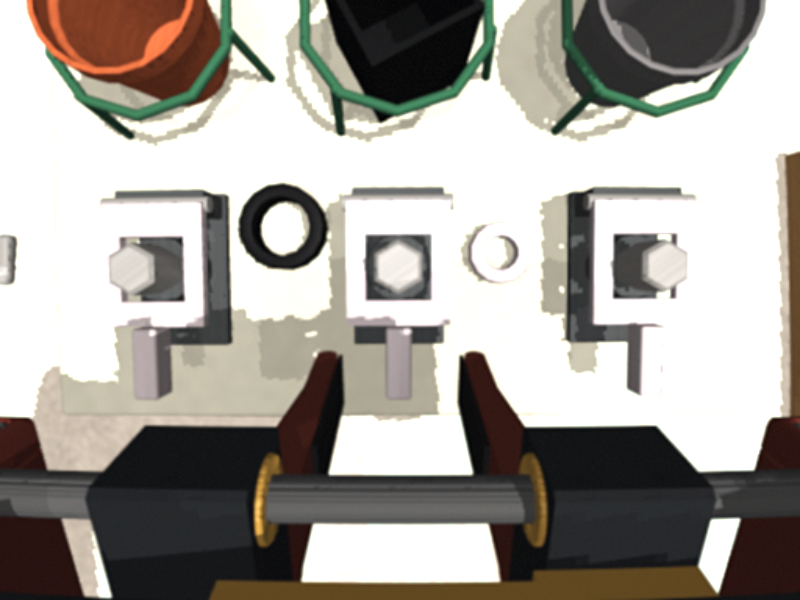

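The tab at (398,362) is centred between the fingertips, at (330,355) and (473,355). Going down to pinch it.

servo_tool([
  [0, -0.03, 0, 0.12, 0, 0, 0],
  [0, -0.03, 0, 0.12, 0, 0, 0],
  [0, -0.03, 0, 0.12, 0, 0, 0],
  [0, -0.03, 0, 0.12, 0, 0, 0],
  [0, -0.03, 0, 0.12, 0, 0, 0],
  [0, -0.02, 0, 0.09, 0, 0, 0],
  [0, 0, 0, 0, 0, 0, 0],
  [-1, 0, 0, 0, 0, 0, 0],
  [-1, 0, 0, 0, 0, 0, 0],
  [-1, 0, 0, 0, 0, 0, 0],
  [-1, 0, 0, 0, 0, 0, 0],
  [-1, 0, 0, 0, 0, 0, 0],
], squeeze=15)

```text
clock: 8.25
position: [0.4836, -0.0622, 0.0442]
tool_rot: [0.988, -0.094, 0.125, 0.011]
ft_force: [1.4, 5.7, 1.1]
finger_gap: 0.0119
grasp_force: 15.0
```

```bash
python3 -c "
from h import *
st()
s=read_state();M=Ro.from_quat(s['tool_rot']).as_matrix()
h=M.T@(C+.032*ex+[0,0,-.026]-s['position']);print('hinge in tool',h)
for u in(.04,.05): print(u,((h-Ro.from_rotvec([0,-u*np.pi/2,0]).apply(h))/.1).round(4))"
```

```text
clk 8.25 pos [ 0.4836 -0.0622  0.0442] yaw -0.1905 rv [ 0.002 -0.252 -0.002] F [1.4  5.68 1.08] gap 0.0119 g 14.99305933713913 j [-0.2  -0.43  2.03  0.01  1.29  1.56]
rel to middle bolt (base axes) [-0.0405  0.0015 -0.0358]
hinge in tool [0.07264338 0.00136506 0.00856099]
0.04 [ 0.0068  0.     -0.0454]
0.05 [ 0.009   0.     -0.0567]
```

Gripped (gap 11.9 mm, 15 N). Start the swing with three rows as a check; each is shift (0.009, 0, -0.057) and turn -0.05.

servo_tool([
  [-1, 0.009, 0, -0.057, 0, -0.05, 0],
  [-1, 0.009, 0, -0.057, 0, -0.05, 0],
  [-1, 0.009, 0, -0.057, 0, -0.05, 0],
  [-1, 0, 0, 0, 0, 0, 0],
])

```text
clock: 8.65
position: [0.4829, -0.0621, 0.0609]
tool_rot: [0.995, -0.095, 0.005, -0.001]
ft_force: [-4.4, 6.2, 3.4]
finger_gap: 0.0119
grasp_force: 15.0
```

servo_tool([
  [-1, 0.009, 0, -0.057, 0, -0.05, 0],
  [-1, 0.009, 0, -0.057, 0, -0.05, 0],
  [-1, 0.009, 0, -0.057, 0, -0.05, 0],
  [-1, 0, 0, 0, 0, 0, 0],
])

```text
clock: 9.05
position: [0.4862, -0.0626, 0.0773]
tool_rot: [0.989, -0.094, -0.113, -0.012]
ft_force: [-4.4, 5.8, 2.7]
finger_gap: 0.0117
grasp_force: 15.0
```

```bash
python3 -c "
from h import *
st()
s=read_state();M=Ro.from_quat(s['tool_rot']).as_matrix()
print('hinge in tool',M.T@(C+.032*ex+[0,0,-.026]-s['position']))"
```

```text
clk 9.05 pos [ 0.4862 -0.0626  0.0773] yaw -0.1891 rv [ 0.003  0.227 -0.001] F [-4.43  5.85  2.74] gap 0.0117 g 15.004450231790543 j [-0.2   0.03  1.57  0.    1.77  1.56]
rel to middle bolt (base axes) [-0.0379  0.0016 -0.0027]
hinge in tool [0.07334977 0.0015636  0.00692064]
```

servo_tool([
  [-1, 0.009, 0, -0.057, 0, -0.05, 0],
  [-1, 0.009, 0, -0.057, 0, -0.05, 0],
  [-1, 0.009, 0, -0.057, 0, -0.05, 0],
  [-1, 0.009, 0, -0.057, 0, -0.05, 0],
  [-1, 0, 0, 0, 0, 0, 0],
])

```text
clock: 9.55
position: [0.4968, -0.0646, 0.097]
tool_rot: [0.959, -0.091, -0.267, -0.027]
ft_force: [-2.9, 6.0, 2.3]
finger_gap: 0.012
grasp_force: 15.0
```

servo_tool([
  [-1, 0.009, 0, -0.057, 0, -0.05, 0],
  [-1, 0.009, 0, -0.057, 0, -0.05, 0],
  [-1, 0.009, 0, -0.057, 0, -0.05, 0],
  [-1, 0, 0, 0, 0, 0, 0],
  [-1, 0, 0, 0, 0, 0, 0],
  [-1, 0, 0, 0, 0, 0, 0],
  [-1, 0, 0, 0, 0, 0, 0],
])

```text
clock: 10.25
position: [0.5093, -0.067, 0.109]
tool_rot: [0.923, -0.087, -0.374, -0.037]
ft_force: [0.8, 6.6, -4.4]
finger_gap: 0.0118
grasp_force: 15.0
```

```bash
python3 -c "
from h import *
st()
s=read_state();M=Ro.from_quat(s['tool_rot']).as_matrix()
print('hinge in tool',M.T@(C+.032*ex+[0,0,-.026]-s['position']))
c=camera('side')['color'][130:330,150:400,::-1]
cv2.imwrite('pics/e.png',cv2.convertScaleAbs(cv2.resize(c,None,fx=3,fy=3,interpolation=2),alpha=1.4))"
```

```text
clk 10.25 pos [ 0.5093 -0.067   0.109 ] yaw -0.1868 rv [ 0.003  0.77  -0.   ] F [ 0.85  6.64 -4.44] gap 0.0118 g 14.998888671398163 j [-0.2   0.57  1.03 -0.    2.31  1.56]
rel to middle bolt (base axes) [-0.0144  0.0017  0.029 ]
hinge in tool [0.07154536 0.00174506 0.00715797]
```

View pics/e.png

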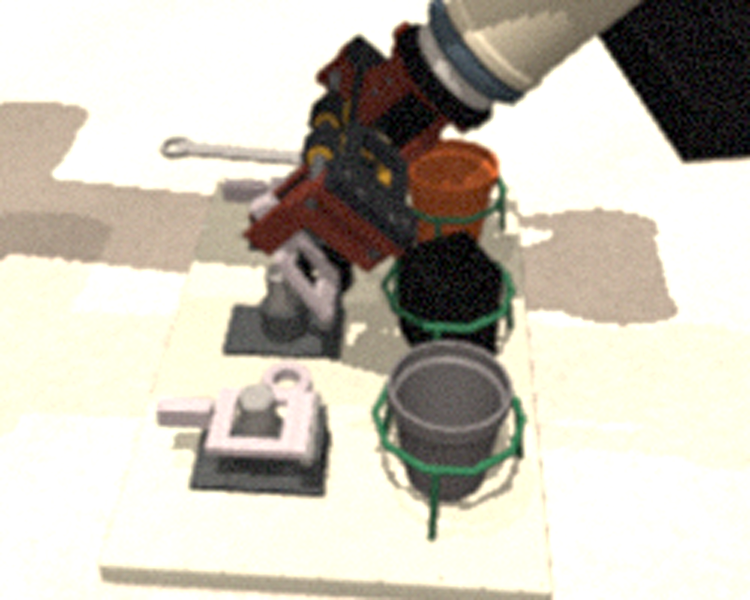

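The middle cap stands up steeply (around (310,285)) in the fingers, about 58° open. The right cap is shut, the left cap looks flat behind the gripper, and the pots have not moved.

```bash
python3 -c "
from plant import *
print(sign_off())"
```

```text
the job is handed in; nothing more can be done
None
```

The middle bolt is the loose one: it sank about 5 mm at under 3 N, the right one did not give, and I did not need to tap the left. I handed the job in with the gripper holding the middle cap about 58° open and no sign that the other caps or the pots had moved; no pass/fail result came back.

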